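Seat the gauge plate on its locating pin

ROBOT

A 6-joint arm with a two-finger parallel gripper is mounted at the origin on a cart in front of the work surface, level with it; the furniture and walls round the work are solid. World frame = base frame: x ahead of the robot, y to its left, z up, the work surface at z = 0. Lengths are in m, angles in rad, forces in N, time in s.
With the tool pointing down it reaches from about 0.375 to 0.9 m from the base axis. Payload 3.1 kg.
Tool frame: the origin (TCP) lies on the centre line of the jaws, within the pads' length; the fingertips stand 19 mm ahead of it and the grasp point (between the pads) is the TCP; z points along the fingers, y is the direction in which the jaws open and shut (so a half turn about z gives the same grasp; the last joint's range is limited). The gripper opens to 85 mm and grips with 20 to 120 N. Pads are 22 mm wide; open, the fingers measure 114 mm over their backs; the gripper's body (76 mm by 85 mm) begins 54 mm behind the grasp point. The pads swing forward as they close: fully open they stand 13 mm farther back than shut.
Start: joints at [0.927, 0.527, 1.433, -0, 1.181, -0.178], TCP at [0.28, 0.559, 0.25] pointing down, gripper open.
Joint ranges: [-3.08, 3.08], [-0.75, 2.2], [0.22, 2.44], [-1.43, 4.57], [0, 2.65], [-2.85, 2.85]. Speed limits (rad/s): [2.79, 2.79, 3.14, 3.14, 3.14, 3.14].

INTERFACE

Orientations are given as a unit quaternion [x, y, z, w].
In Python, from station import manip, imaging, workorder gives the robot as it stands.
- The arm moves only by the shell command python3 -m creep 'ROWS' [FORCE]. ROWS is a JSON object of lists of equal length, an entry for each row: "claw": the finger opening in cm, from 0 to 8.54; "dp": the shift along the tool's x, y, z in cm, a list of three; "roll": the turn about the tool's z in rad. In form: {"claw": [claw, ...], "dp": [[dx, dy, dz], ...], "roll": [roll, ...]}. A call has 1 to 12 rows; each row is the pose to reach, as a shift and turn from the pose commanded when the call began, along the tool's axes at that moment; what a row does not reach only later rows make up. A row lasts 1/10 s, in which the tool goes at most 50 mm and 8.59 degrees, less where a joint would pass 70% of its speed; a pose out of reach is approached as far as the arm can. A call with a gripper value outside its range is refused whole. The fingers move at their own pace and stop on an object; FORCE is the grip in N (left out, the last holds). Time passes only in rows, so rows that repeat a pose let the fingers close. It gives the time, the measured TCP pose, the force and the opening at its end, in the units of the state.
- manip.sense(): the state, without advancing time (a new reading comes with each control period).
- imaging.snapshot(name): name is "scene" or "side" or "wrist"; returns a dict with "image" (400x640x3 uint8, red, green, blue), "z_map" (400x640 float32, m along the optical axis (not along the pixel's ray), 0 where there is no reading), "vfov" (degrees; the focal length in pixels is half the picture's height over the tangent of half this angle, whatever the lens; pixels are square), "cx", "cy" (the principal point, pixels), "dist" ([k1, k2, p1, p2, k3] as OpenCV has them; the pictures are not rectified), "R" (3x3) and "t" (3): a world point X has camera coordinates R X + t. Camera axes: x right, y down, z forward; pixel columns grow to the right and rows downward; lengths in m; the calibration is good to about 2 mm. A picture is of the moment at which its call begins.
- workorder.sign_off(): hands the job in, once; it reports no verdict.
The state is a dict: "t": time; "q": joint angles; "qd": joint speeds; "tau": joint torques, N m; "tcp_pos": TCP position; "tool_rot": TCP orientation; "force": force on the tool from outside, world axes, zero at the start; "ft_torque": the same for the moment, N m; "finger_gap": opening from 0.0 (shut) to 1.0 (fully open).
Only numpy, scipy, OpenCV 4.12 (cv2) and the standard library are available. Lean on these libraries where they do the work, as an engineer would, in place of code of your own. Each camera call takes 0.05 s, during which the arm holds its last target.

TASK

Pick up the aluminium gauge plate by its black handle and set it down gently on the blue gauge bed, handle towards the end without the slot, so that it first rides on top of the brass locating pin with its hole still beside the pin. Then slide it gently along the bed until the hole drops over the pin, stop pushing when it catches, and leave the plate lying flat and square on the bed. Leave the other things on the bench alone.

Things in the scene. Friction and masses are not known exactly. Their poses are not given: they have to be found in the camera images.
- plate: Loose bright aluminium gauge plate, 160 (its x) x 100 (its y) x 5 mm, about 0.3 kg, flat on the bench at the start. Origin: centre of its underside; z up. Two gauge slots 5 and 7 mm wide (x = -66 to -4 mm, at y = +40 and -40 mm) do not take the pin. When seated, its x points the same way as the bed's x
- plate_hole (a point): centre of the plate's round through hole (15.5 mm diameter) at the plate's underside: x = +35, y = 0 mm in the plate; axes as the plate's
- plate_handle (a point): centre of the top of the plate's black handle bar, at x = -35, y = 0 mm in the plate, 37 mm above the plate's underside; axes as the plate's. The bar is 12 mm thick along x and 56 mm long along y and reaches from 9 to 37 mm above the plate's underside (two small feet below it). Take it across the 12 mm from above
- bed: Fixed blue gauge bed on the bench, 220 (its x) x 120 (its y) x 15 mm, with a smooth flat deck. Origin: centre of its underside, z up. A slot 40 x 12.5 mm runs along its x, centred at x = +35, y = 0 mm; a brass locating pin stands in the slot
- bed_slot (a point): middle of the slot, at deck height (15 mm above the bench); axes as the bed's. The brass pin, 12 mm in diameter with a rounded top, stands 9 mm above the deck, central across the slot. It was clamped by hand anywhere from 12 mm before to 12 mm beyond this point along the bed's x: its place is not measured and must be found by feel or seen
- tin: bystander: round aluminium sample tin, 67 mm wide, 44 mm high; origin at the centre of its underside
- brush: bystander: lying wooden-handled brush, 175 mm long, 31 mm thick; origin under its middle
- spatula: bystander: lying spatula with wooden handle, 227 mm long, 14 mm high; origin under its middle

How it is judged:
On the way, in this order (a step that is already met when the one before it is completed fails the run):
1. the plate is set on the bed or its pin with the hole not yet down over the pin (hole's underside more than 4 mm above the deck) (contact force between plate and bed above 0.3 N and z of plate_hole in the frame of bed_slot above 0.004 m and x of plate_hole in the frame of bed_slot between -0.06 and 0.06 m), for 0.2 s.
2. the hole has dropped over the pin and the plate lies on the deck (z of plate_hole in the frame of bed_slot below 0.0015 m and x of plate_hole in the frame of bed_slot between -0.015 and 0.015 m and angle between plate's own z axis and vertical below 0.025 rad), for 0.2 s.
At the end, for the whole second after the job is handed in: The plate lies flat on the deck (hole's underside within 1.5 mm of the deck, tilt under 0.02 rad) with the pin through its hole (hole within 15 mm of the slot's middle along it, 3 mm across), its handle towards the end without the slot, square with the bed within 8 degrees, released and at rest (z of plate_hole in the frame of bed_slot below 0.0015 m and x of plate_hole in the frame of bed_slot between -0.015 and 0.015 m and y of plate_hole in the frame of bed_slot between -0.003 and 0.003 m and x of plate_handle in the frame of bed_slot below -0.04 m and angle between plate's own z axis and vertical below 0.02 rad and angle between the x axis of plate and the x axis of bed, either way round below 0.14 rad and linear speed of plate below 0.01 m/s); the robot touches nothing.
It fails at once if the plate is pressed, pushed or dropped against the bed or its pin with more than 25 N (contact force between plate and bed above 25 N).
It fails at once if the tin, brush or spatula is moved more than 20 mm (distance of any of tin, brush, spatula from where it was at the start of the episode above 0.02 m).
It also fails if it takes over 45 s, if anything falls off the work surface, if the arm or the gripper's body presses on something with over 40 N, if the wrist force passes 120 N, or if a joint passes its speed limit or range.

## Working session

There is one attempt and no reset: what is moved stays moved. The work goes in short steps, Python scripts to look and compute and a shell command to move; the robot and the scene stay as the last step left them, time stands still between calls to the robot, and variables do not carry over. Pictures are saved under pics/ and viewed, and the job is handed in when it is done.

```bash
mkdir -p pics; ls; python3 - <<'E'
from station import manip, imaging
import cv2,numpy as np
s=manip.sense();print({k:np.round(v,3).tolist() for k,v in s.items()})
for n in("scene","side"):
    d=imaging.snapshot(n);cv2.imwrite(f"pics/{n}0.png",d["image"][:,:,::-1]);np.savez(f"{n}0.npz",**d)
    print(n,d["vfov"],d["cx"],d["cy"],d["dist"],np.round(d["R"],3).tolist(),d["t"])
E
```

```text
pics
{'t': 0.0, 'q': [0.928, 0.528, 1.434, 0.0, 1.181, -0.178], 'qd': [-0.0, -0.0, -0.0, -0.002, -0.001, -0.0], 'tau': [-0.001, -44.234, -17.802, -0.0, 0.008, -0.0], 'tcp_pos': [0.28, 0.558, 0.249], 'tool_rot': [0.23, 0.973, -0.001, -0.0], 'force': [-0.621, 0.596, 0.067], 'ft_torque': [0.016, 0.022, -0.0], 'finger_gap': 1.005}
scene 49.27109206860333 325.4990643571295 196.73063513276833 [-0.01991991  0.          0.          0.          0.        ] [[0.805, -0.593, 0.006], [-0.319, -0.441, -0.839], [0.5, 0.674, -0.544]] [-0.38111034  0.2693051   0.88324492]
side 56.90701209222667 322.44822554618236 199.09693042585846 [-0.0156031  0.         0.         0.         0.       ] [[0.893, -0.45, 0.005], [-0.306, -0.615, -0.727], [0.33, 0.648, -0.687]] [-0.4428864   0.26789093  0.67640387]
```

View pics/scene0.png

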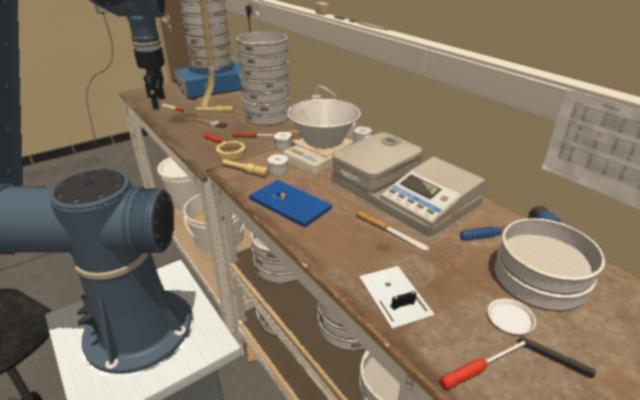

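View pics/side0.png

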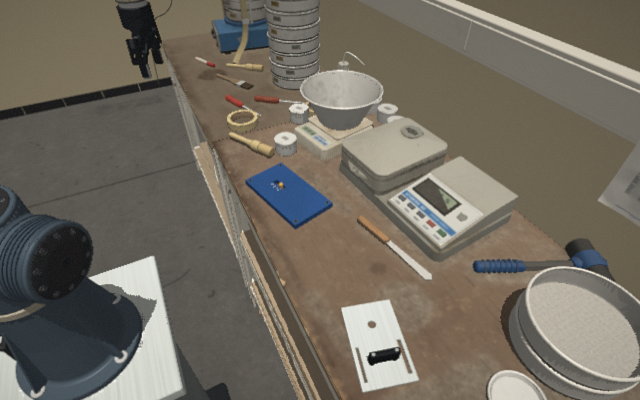

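The scene view shows the blue bed near (290,202) and the plate near (397,295). In the side view the bed is at (288,193) with its slot and pin at about (280,185). The plate there is at (378,345), with its hole at (372,324) and its handle at (384,355).

```bash
cat > h.py <<'E'
import cv2,numpy as np
def K(d):
    f=200/np.tan(np.radians(d["vfov"])/2);return np.array([[f,0,d["cx"]],[0,f,d["cy"]],[0,0,1.]])
def plane(d,uv,z):
    p=cv2.undistortPoints(np.array(uv,float).reshape(-1,1,2),K(d),np.array(d["dist"])).reshape(-1,2)
    r=np.c_[p,np.ones(len(p))]@d["R"]; c=-d["R"].T@d["t"]
    return c+r*((z-c[2])/r[:,2])[:,None]
def proj(d,X):
    rv=cv2.Rodrigues(np.array(d["R"]))[0]
    return cv2.projectPoints(np.array(X,float).reshape(-1,1,3),rv,np.array(d["t"]),K(d),np.array(d["dist"]))[0].reshape(-1,2)
def big(m):
    c=cv2.findContours(m.astype(np.uint8),cv2.RETR_EXTERNAL,cv2.CHAIN_APPROX_NONE)[0]
    return max(c,key=cv2.contourArea)
def world_map(d):
    v,u=np.mgrid[0:400,0:640]
    p=cv2.undistortPoints(np.stack([u,v],-1).reshape(-1,1,2).astype(float),K(d),np.array(d["dist"])).reshape(-1,2)
    z=d["z_map"].reshape(-1,1)
    return ((np.c_[p,np.ones(len(p))]*z-d["t"])@d["R"]).reshape(400,640,3)
E
python3 - <<'E'
from h import *
for n in("scene","side"):
    d=dict(np.load(n+"0.npz"));hsv=cv2.cvtColor(d["image"],cv2.COLOR_RGB2HSV);W=world_map(d)
    x=W[...,0];y=W[...,1]
    blue=(hsv[...,0]>100)&(hsv[...,0]<125)&(hsv[...,1]>150)
    lab=blue.copy()
    if n=="scene": lab[:170]=0;lab[230:]=0;lab[:,:240]=0;lab[:,340:]=0
    else: lab[:150]=0;lab[235:]=0;lab[:,:235]=0;lab[:,345:]=0
    # top face: depth height
    top=lab&(abs(W[...,2]-0.015)<0.004)
    print(n,lab.sum(),top.sum(),np.median(W[...,2][lab]))
    c=big(top); P=plane(d,c,0.015)[:,:2].astype(np.float32);print("bed",cv2.minAreaRect(P),cv2.boxPoints(cv2.minAreaRect(P)).tolist())
    wh=(hsv[...,1]<50)&(hsv[...,2]>150)&(W[...,2]>-.01)&(W[...,2]<.015)
    if n=="scene": wh[:260]=0;wh[330:]=0;wh[:,:350]=0;wh[:,440:]=0
    else: wh[:290]=0;wh[395:]=0;wh[:,:335]=0;wh[:,425:]=0
    c=big(wh);P=plane(d,c,0.005)[:,:2].astype(np.float32);print("plate",cv2.minAreaRect(P),cv2.boxPoints(cv2.minAreaRect(P)).tolist())
d=dict(np.load("side0.npz"));im=d["image"][:,:,::-1]
a=cv2.resize(im[155:235,235:345],None,fx=5,fy=5,interpolation=cv2.INTER_CUBIC);b=cv2.resize(im[290:395,335:425],None,fx=5,fy=5,interpolation=cv2.INTER_CUBIC)
cv2.imwrite("pics/bedz.png",a);cv2.imwrite("pics/platez.png",b)
E
```

```text
scene 1678 1565 0.015060511837012128
bed ((0.4922950565814972, 0.20018255710601807), (0.11928442120552063, 0.21834568679332733), 14.19064998626709) [[0.40770915150642395, 0.29140278697013855], [0.46123644709587097, 0.07971984148025513], [0.576880931854248, 0.10896232724189758], [0.5233536958694458, 0.320645272731781]]
plate ((0.4864194691181183, -0.24036625027656555), (0.16355134546756744, 0.10356263071298599), 74.49925231933594) [[0.41466695070266724, -0.305328905582428], [0.5144627094268799, -0.3330061137676239], [0.5581719875335693, -0.17540359497070312], [0.4583762288093567, -0.1477263867855072]]
side 2526 2393 0.013936504185885802
bed ((0.49509379267692566, 0.20244872570037842), (0.11935782432556152, 0.22077855467796326), 14.256043434143066) [[0.41006872057914734, 0.29474228620529175], [0.46443668007850647, 0.08076262474060059], [0.5801188945770264, 0.11015516519546509], [0.5257508754730225, 0.32413482666015625]]
plate ((0.4881208837032318, -0.23880362510681152), (0.16205692291259766, 0.10156235098838806), 74.30350494384766) [[0.4173118472099304, -0.3030719757080078], [0.5150867700576782, -0.33054882287979126], [0.5589299201965332, -0.17453527450561523], [0.4611549973487854, -0.1470584273338318]]
```

```bash
sleep 0
```

```text
(no output)
```

View pics/bedz.png

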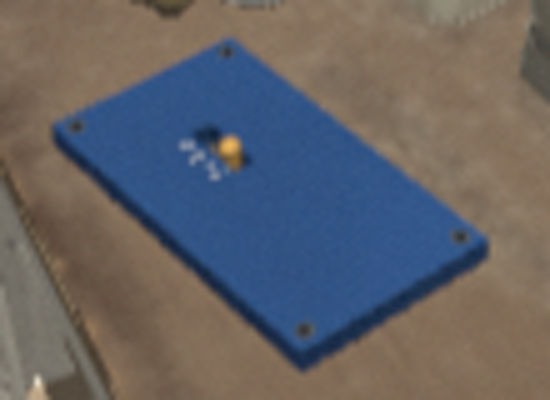

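View pics/platez.png

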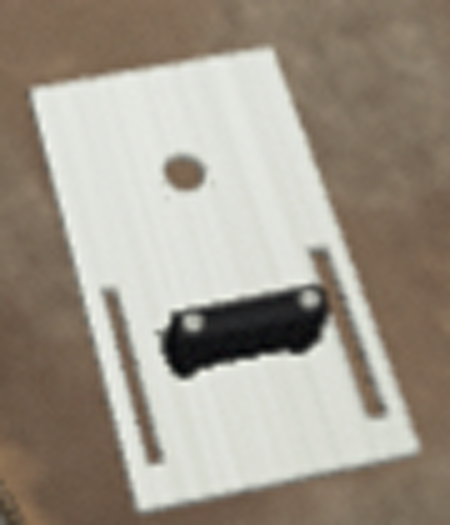

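```bash
python3 - <<'E'
from h import *
from station import manip
d=dict(np.load("side0.npz"));print("hole",plane(d,[[372,324]],.005),"handle",plane(d,[[384,353]],.037))
c=np.array([.4937,.2013]);a=np.radians(104.2);R=np.array([[np.cos(a),-np.sin(a)],[np.sin(a),np.cos(a)]])
for n in("scene","side"):
    d=dict(np.load(n+"0.npz"))
    for L in (-12,-6,0,6,12):
        X=c+R@[.035+L/1000,0]; print(n,L,np.round(proj(d,[[*X,.024]]),1).tolist())
    hsv=cv2.cvtColor(d["image"],cv2.COLOR_RGB2HSV)
    m=((hsv[...,0]<40)&(hsv[...,1]>60)&(hsv[...,2]>60))
    Z=world_map(d);q=(Z[...,:2]-c)@R;m&=(abs(q[...,0])<.1)&(abs(q[...,1])<.04)
    v,u=np.nonzero(m);print(len(u),list(zip(u,v)),plane(d,[[u.mean(),v.mean()]],.021) if len(u) else 0)
    if len(u): print("bed coords mm",1000*((plane(d,[[u.mean(),v.mean()]],.021)[0,:2]-c)@R))
d=dict(np.load("scene0.npz"));im=d["image"][:,:,::-1]
cv2.imwrite("pics/bedz2.png",cv2.resize(im[175:230,245:340],None,fx=7,fy=7,interpolation=cv2.INTER_CUBIC))
E
```

```text
hole [[ 0.49797732 -0.20634125  0.005     ]] handle [[ 0.47578924 -0.27404574  0.037     ]]
scene -12 [[283.9, 195.1]]
scene -6 [[282.4, 194.4]]
scene 0 [[281.0, 193.6]]
scene 6 [[279.5, 192.9]]
scene 12 [[278.0, 192.2]]
1418 [(np.int64(282), np.int64(193)), (np.int64(281), np.int64(194)), (np.int64(282), np.int64(194)), (np.int64(283), np.int64(194)), (np.int64(284), np.int64(194)), (np.int64(281), np.int64(195)), (np.int64(282), np.int64(195)), (np.int64(283), np.int64(195)), (np.int64(284), np.int64(195)), (np.int64(281), np.int64(196)), (np.int64(282), np.int64(196)), (np.int64(283), np.int64(196)), (np.int64(284), np.int64(196)), (np.int64(282), np.int64(197)), (np.int64(283), np.int64(197)), (np.int64(284), np.int64(197)), (np.int64(273), np.int64(256)), (np.int64(274), np.int64(256)), (np.int64(275), np.int64(256)), (np.int64(275), np.int64(257)), (np.int64(275), np.int64(258)), (np.int64(276), np.int64(283)), (np.int64(277), np.int64(283)), (np.int64(278), np.int64(283)), (np.int64(279), np.int64(283)), (np.int64(280), np.int64(283)), (np.int64(281), np.int64(283)), (np.int64
[... 28229 characters left out ...]
.int64(185)), (np.int64(280), np.int64(185)), (np.int64(281), np.int64(185)), (np.int64(282), np.int64(185)), (np.int64(279), np.int64(186)), (np.int64(280), np.int64(186)), (np.int64(281), np.int64(186)), (np.int64(282), np.int64(186)), (np.int64(280), np.int64(187)), (np.int64(281), np.int64(187)), (np.int64(282), np.int64(187)), (np.int64(282), np.int64(188)), (np.int64(268), np.int64(268)), (np.int64(269), np.int64(268)), (np.int64(269), np.int64(269)), (np.int64(270), np.int64(269)), (np.int64(269), np.int64(270)), (np.int64(270), np.int64(270)), (np.int64(270), np.int64(271)), (np.int64(271), np.int64(272))] [[0.45073406 0.15624524 0.021     ]]
bed coords mm [-33.13826489  52.70539235]
```

Pin and slot seen in the side view at about (281,185). I'll fly over the bed for a wrist picture on the way to the plate.

```bash
cat >> h.py <<'E'
def goto(xyz,yang=None):
    "dp (cm) in tool axes and roll to reach world xyz with tool y at world angle yang deg"
    from station import manip
    from scipy.spatial.transform import Rotation as Ro
    s=manip.sense();R=Ro.from_quat(s["tool_rot"]).as_matrix()
    dp=100*R.T@(np.array(xyz)-s["tcp_pos"]);cur=np.degrees(np.arctan2(R[1,1],R[0,1]))
    print("tcp",np.round(s["tcp_pos"],4),"yang",round(cur,2),"tilt z",np.round(R[:,2],4),"dp",np.round(dp,2),"roll",None if yang is None else round(-np.radians((yang-cur+90)%180-90),4),"q",np.round(s["q"],2),"F",np.round(s["force"],2),"t",s["t"],"gap",s["finger_gap"])
E
python3 -c "
from h import *
goto([.46,.20,.25],74.4);goto([.4779,-.2733,.15],74.4)
d=dict(np.load('side0.npz'))
"
```

```text
tcp [0.2798 0.5582 0.2494] yang 63.37 tilt z [-0.0011 -0.0015 -1.    ] dp [-3.217e+01 -2.394e+01 -2.000e-02] roll -0.1925 q [ 0.93  0.53  1.43 -0.    1.18 -0.18] F [-0.11 -0.45 -0.39] t 0.1 gap 1.0007645783864116
tcp [0.2798 0.5582 0.2494] yang 63.37 tilt z [-0.0011 -0.0015 -1.    ] dp [-54.99 -65.43  10.05] roll -0.1925 q [ 0.93  0.53  1.43 -0.    1.18 -0.18] F [-0.11 -0.45 -0.39] t 0.1 gap 1.0007645783864116
```

```bash
python3 -m creep '{"claw":[8.5,8.5,8.5,8.5,8.5,8.5,8.5,8.5,8.5,8.5,8.5,8.5],"dp":[[-4,-3,0],[-8,-6,0],[-12,-9,0],[-16,-12,0],[-20,-15,0],[-24,-18,0],[-28,-21,0],[-32,-24,0],[-32,-24,0],[-32,-24,0],[-32,-24,0],[-32,-24,0]],"roll":[-0.03,-0.06,-0.09,-0.12,-0.15,-0.19,-0.19,-0.19,-0.19,-0.19,-0.19,-0.19]}' 30
python3 - <<'E'
from h import *
from station import imaging
d=imaging.snapshot("wrist");np.savez("w1.npz",**d);cv2.imwrite("pics/w1.png",d["image"][:,:,::-1])
goto([.4779,-.2733,.15],74.4)
E
```

```text
t: 1.3
tcp_pos: [0.4576, 0.202, 0.2501]
tool_rot: [0.136, 0.991, -0.0, -0.0]
force: [0.1, 0.3, 0.4]
finger_gap: 0.995
tcp [0.4577 0.2021 0.2502] yang 74.41 tilt z [-5.e-04  1.e-04 -1.e+00] dp [-14.73 -45.25  10.02] roll 0.0001 q [ 0.19  0.36  1.74  0.    1.04 -1.11] F [-0.06 -0.73 -0.79] t 1.35 gap 0.996434772511215
```

View pics/w1.png

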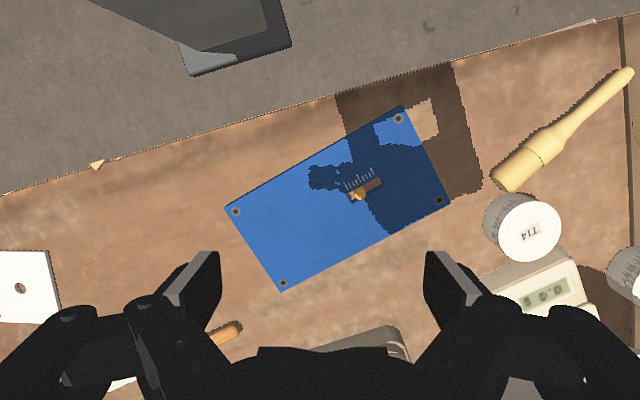

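The wrist view shows the whole bed, with the slot from about (347,199) to (383,181) and the pin at (360,194). The plate edge is at the left, its hole at (20,288). Measuring these.

```bash
python3 - <<'E'
from h import *
d=dict(np.load("w1.npz"));hsv=cv2.cvtColor(d["image"],cv2.COLOR_RGB2HSV);W=world_map(d)
m=(hsv[...,0]>100)&(hsv[...,0]<125)&(hsv[...,1]>150)&(abs(W[...,2]-.015)<.006)
m[:,:200]=0;m[:,480:]=0
m=cv2.morphologyEx(m.astype(np.uint8),cv2.MORPH_CLOSE,np.ones((5,5)))
c=big(m);P=plane(d,c,.015)[:,:2].astype(np.float32);r=cv2.minAreaRect(P);print(r)
B=cv2.boxPoints(r);print(B.tolist(),proj(d,np.c_[B,[.015]*4]).round().tolist())
# 4 screws
print("pin ray z=.024",plane(d,[[360,194]],.023)," slot ends",plane(d,[[347,199],[383,181]],.015))
print("hole",plane(d,[[20,288]],.005))
x0,y0=335,160;cv2.imwrite("pics/w1z.png",cv2.resize(d["image"][y0:215,x0:400,::-1],None,fx=10,fy=10,interpolation=cv2.INTER_CUBIC))
E
```

```text
((0.4957464933395386, 0.2083626687526703), (0.11987695842981339, 0.21901072561740875), 14.328741073608398)
[[0.4105716347694397, 0.2996276319026947], [0.4647735357284546, 0.0874299556016922], [0.5809213519096375, 0.11709770560264587], [0.5267194509506226, 0.32929539680480957]] [[401.0, 104.0], [223.0, 207.0], [280.0, 292.0], [450.0, 202.0]]
pin ray z=.024 [[0.48875103 0.23554183 0.023     ]]  slot ends [[0.49253223 0.22089887 0.015     ]
 [0.48358527 0.26321532 0.015     ]]
hole [[ 0.49696481 -0.20375544  0.005     ]]
```

View pics/w1z.png

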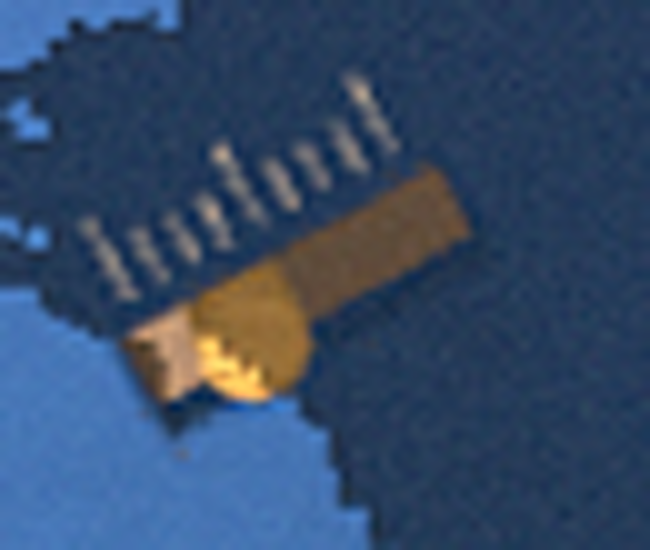

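```bash
python3 - <<'E'
from h import *
d=dict(np.load("w1.npz"));W=world_map(d)
c=np.array([.49575,.20836]);a=np.radians(104.33);R=np.array([[np.cos(a),-np.sin(a)],[np.sin(a),np.cos(a)]])
f=lambda uv,z:np.round(1000*((plane(d,uv,z)[:,:2]-c)@R),1).tolist()
print("slot ends",f([[349.8,198.0],[380.3,179.5]],.015)," expected 15,55")
print("pin",f([[360,193.3]],.022),f([[360,193.3]],.024))
print("deck z",np.median(W[220:235,290:320,2]),"bench z",np.median(W[230:250,450:470,2]))
E
```

```text
slot ends [[16.1, -0.5], [54.4, 1.1]]  expected 15,55
pin [[28.4, 0.5]] [[28.5, 1.0]]
deck z 0.015185618558244268 bench z -0.0005535489539169561
```

The pin is about 6.5 mm before the slot middle (bed x ≈ 28.5). On to the plate.

```bash
python3 -m creep '{"claw":[4,4,4,4,4,4,4,4,4,4,4,4],"dp":[[-1.5,-4.5,0],[-3,-9,1],[-4.5,-13.5,2],[-6,-18,3],[-7.5,-22.5,4],[-9,-27,5],[-10.5,-31.5,6],[-12,-36,7],[-13.5,-40.5,8],[-14.7,-45.2,9],[-14.7,-45.2,10],[-14.7,-45.2,10]],"roll":[0,0,0,0,0,0,0,0,0,0,0,0]}' 30
python3 -m creep '{"claw":[4,4,4],"dp":[[0,0,0],[0,0,0],[0,0,0]],"roll":[0,0,0]}'
python3 - <<'E'
from h import *
from station import imaging
d=imaging.snapshot("wrist");np.savez("w2.npz",**d);cv2.imwrite("pics/w2.png",d["image"][:,:,::-1])
goto([.4779,-.2733,.029],74.4)
E
```

```text
t: 2.55
tcp_pos: [0.4769, -0.2735, 0.1488]
tool_rot: [0.137, 0.991, 0.001, -0.001]
force: [-0.4, 1.7, 0.5]
finger_gap: 0.471
t: 2.85
tcp_pos: [0.4779, -0.2727, 0.151]
tool_rot: [0.136, 0.991, -0.0, 0.0]
force: [0.1, 0.4, -0.4]
finger_gap: 0.468
tcp [ 0.4779 -0.273   0.151 ] yang 74.37 tilt z [ 6.e-04 -5.e-04 -1.e+00] dp [-0.   -0.02 12.2 ] roll -0.0005 q [-0.72  0.57  1.71  0.    0.86 -2.02] F [ 0.02 -0.52  0.13] t 2.9 gap 0.4699939032901399
```

View pics/w2.png

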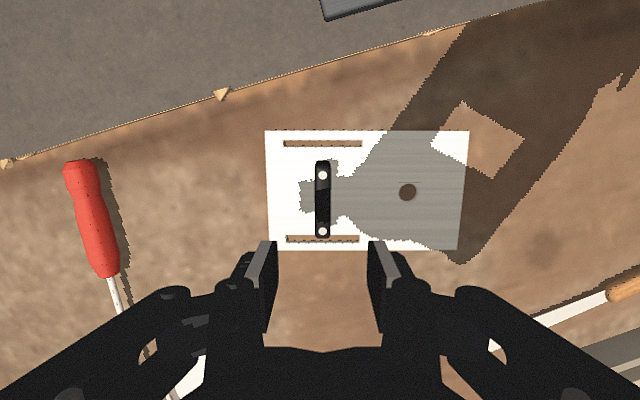

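Wrist view: plate square in the view, with the handle at (323,200) between the fingers and the hole at (408,192). Cross-checking positions.

```bash
python3 - <<'E'
from h import *
d=dict(np.load("w2.npz"));im=d["image"];hsv=cv2.cvtColor(im,cv2.COLOR_RGB2HSV);W=world_map(d)
print("handle",plane(d,[[323,200]],.037),"screws",plane(d,[[323,175],[322.5,231]],.037),"hole",plane(d,[[408,192]],.005))
print("corners",plane(d,[[265,131],[469,130],[456,250],[269,247]],.005)[:,:2].round(4).tolist())
# finger midline in image at handle height
print("tcp proj at z .037",proj(d,[[.4779,-.273,.037]]))
E
```

```text
handle [[ 0.47595322 -0.27103005  0.037     ]] screws [[ 0.45831521 -0.26611556  0.037     ]
 [ 0.49871371 -0.27775526  0.037     ]] hole [[ 0.4963521  -0.20465541  0.005     ]]
corners [[0.4185, -0.3018], [0.4603, -0.1478], [0.5578, -0.1751], [0.5117, -0.3287]]
tcp proj at z .037 [[321.09832616 203.21314495]]
```

```bash
python3 -m creep '{"claw":[4,4,4,4,4,4,4,4],"dp":[[0,0.1,3],[0,0.1,6],[0,0.1,8.5],[0,0.1,10],[0,0.1,11],[0,0.1,11.8],[0,0.1,12.1],[0,0.1,12.1]],"roll":[0,0,0,0,0,0,0,0]}' 40
python3 -m creep '{"claw":[2,1.6,1.2,1,0.8,0.8,0.8,0.8,0.8],"dp":[[0,0,0],[0,0,0],[0,0,0],[0,0,0],[0,0,0],[0,0,0],[0,0,0],[0,0,0],[0,0,0]],"roll":[0,0,0,0,0,0,0,0,0]}' 40
python3 -c "
from h import *
goto([.4779,-.2733,.15],74.4)"
```

```text
t: 3.7
tcp_pos: [0.4779, -0.2733, 0.0295]
tool_rot: [0.137, 0.991, -0.0, 0.0]
force: [-0.3, -0.4, 0.4]
finger_gap: 0.471
t: 4.6
tcp_pos: [0.478, -0.2733, 0.03]
tool_rot: [0.137, 0.991, -0.0, 0.0]
force: [-0.2, 1.4, 5.6]
finger_gap: 0.133
tcp [ 0.478  -0.2733  0.03  ] yang 74.25 tilt z [ 8.e-04 -5.e-04 -1.e+00] dp [ -0.  -0. -12.] roll -0.0026 q [-0.72  0.77  1.76  0.    0.6  -2.02] F [-0.2   1.43  5.62] t 4.6 gap 0.1327797327040231
```

```bash
python3 -m creep '{"claw":[0.8,0.8,0.8,0.8,0.8,0.8,0.8],"dp":[[0,0,-0.5],[0,0,-2],[0,0,-5],[0,0,-8],[0,0,-11],[0,0,-12],[0,0,-12]],"roll":[0,0,0,0,0,0,0]}' 60
python3 -c "
from h import *
goto([.5093,.1478,.15],104.25)"
```

```text
t: 5.3
tcp_pos: [0.4781, -0.2738, 0.1503]
tool_rot: [0.137, 0.991, -0.001, 0.001]
force: [0.3, -0.8, -3.2]
finger_gap: 0.126
tcp [ 0.4781 -0.2738  0.1503] yang 74.26 tilt z [ 0.002  -0.0021 -1.    ] dp [ 8.44 41.42 -0.05] roll -0.5234 q [-0.72  0.57  1.71 -0.    0.86 -2.02] F [ 0.33 -0.76 -3.23] t 5.3 gap 0.12634054858996216
```

```bash
python3 -m creep '{"claw":[0.8,0.8,0.8,0.8,0.8,0.8,0.8,0.8,0.8,0.8,0.8,0.8],"dp":[[0.8,2,0],[1.6,6,0],[2.5,10,0],[3.4,14,0],[4.2,18,0],[5,22,0],[5.8,26,0],[6.6,30,0],[7.4,34,0],[8,38,0],[8.4,41,0],[8.4,41.4,0]],"roll":[-0.03,-0.08,-0.13,-0.18,-0.23,-0.28,-0.33,-0.38,-0.43,-0.48,-0.52,-0.523]}'
python3 -m creep '{"claw":[0.8,0.8,0.8],"dp":[[0,0,0],[0,0,0],[0,0,0]],"roll":[0,0,0]}'
python3 - <<'E'
from h import *
from station import imaging
goto([.5093,.1478,.06],104.25)
for n in("side","wrist"):
    d=imaging.snapshot(n);np.savez(n+"3.npz",**d);cv2.imwrite(f"pics/{n}3.png",d["image"][:,:,::-1])
E
```

```text
t: 6.5
tcp_pos: [0.5081, 0.1511, 0.1473]
tool_rot: [-0.126, 0.992, 0.0, -0.001]
force: [0.6, -0.4, -2.8]
finger_gap: 0.134
t: 6.8
tcp_pos: [0.5087, 0.1467, 0.1487]
tool_rot: [-0.123, 0.992, -0.0, -0.001]
force: [-0.4, 0.1, -1.6]
finger_gap: 0.131
tcp [0.5087 0.1467 0.1487] yang 104.12 tilt z [-1.7e-03 -4.0e-04 -1.0e+00] dp [-0.1   0.09  8.87] roll -0.0023 q [ 0.07  0.55  1.76 -0.    0.83 -1.75] F [-0.36  0.11 -1.56] t 6.8 gap 0.13089098493841278
```

View pics/wrist3.png

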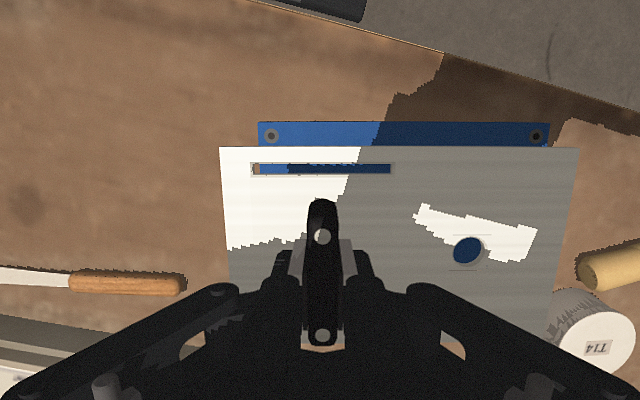

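View pics/side3.png

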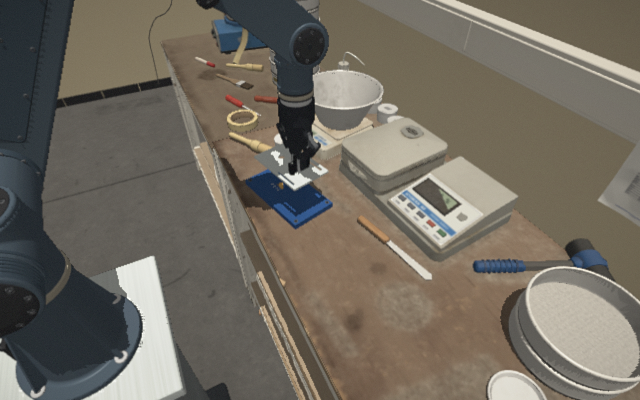

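Wrist view: the plate edge along row 147 is parallel to the bed edge at rows 122-125, with the hole at (468,250). Lowering to about 10 mm above the pin and measuring again.

```bash
python3 -m creep '{"claw":[0.8,0.8,0.8,0.8,0.8,0.8,0.8],"dp":[[0,0,2],[0,0,4],[-0.1,0.1,6],[-0.1,0.1,7.5],[-0.1,0.1,8.3],[-0.1,0.1,8.3],[-0.1,0.1,8.3]],"roll":[0,0,0,0,0,0,0]}'
python3 - <<'E'
from h import *
from station import imaging
goto([.5093,.1478,.054],104.25)
for n in("scene","side","wrist"):
    d=imaging.snapshot(n);np.savez(n+"4.npz",**d);cv2.imwrite(f"pics/{n}4.png",d["image"][:,:,::-1])
im=dict(np.load("scene4.npz"))["image"][170:235,235:345,::-1];cv2.imwrite("pics/scene4z.png",cv2.resize(im,None,fx=6,fy=6,interpolation=cv2.INTER_CUBIC))
im=dict(np.load("side4.npz"))["image"][145:235,235:345,::-1];cv2.imwrite("pics/side4z.png",cv2.resize(im,None,fx=6,fy=6,interpolation=cv2.INTER_CUBIC))
E
```

```text
t: 7.6
tcp_pos: [0.5103, 0.1489, 0.0667]
tool_rot: [-0.123, 0.992, -0.0, 0.0]
force: [0.7, 0.7, -2.2]
finger_gap: 0.129
tcp [0.5103 0.1489 0.0667] yang 104.18 tilt z [ 7.e-04  1.e-04 -1.e+00] dp [ 0.13 -0.08  1.27] roll -0.0012 q [ 0.07  0.69  1.8   0.    0.64 -1.74] F [ 0.65  0.72 -2.23] t 7.6 gap 0.12945142297853926
```

View pics/wrist4.png

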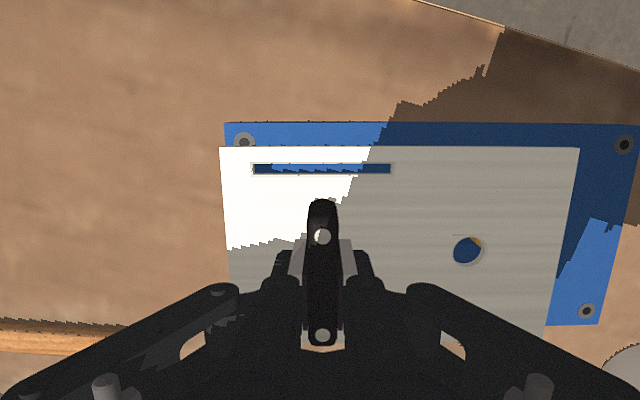

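View pics/side4z.png

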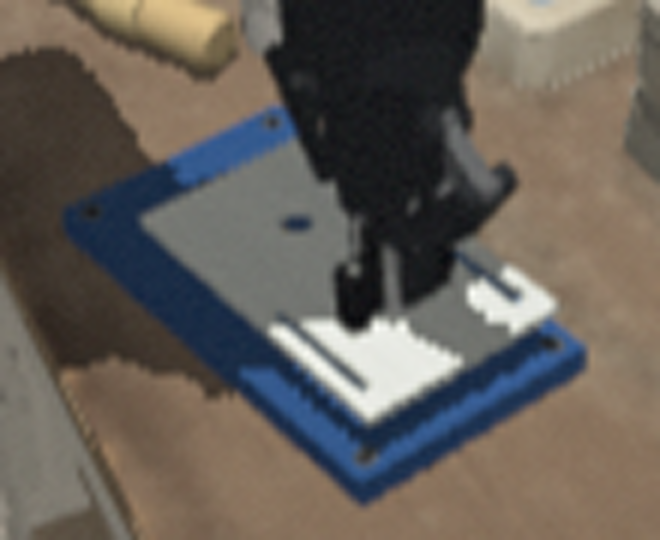

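View pics/scene4z.png

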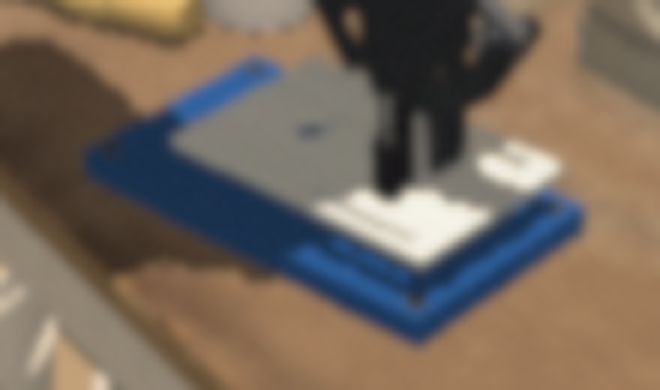

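Wrist view: bed screws at (244,140), (624,145), (586,311); bed corner (225,123); plate corners (219,147), (579,147); hole at (467,250), with a sliver of brass at its right edge (477,243). Computing the relative offset.

```bash
python3 - <<'E'
from h import *
d=dict(np.load("w1.npz"))
c=np.array([.49575,.20836]);a=np.radians(104.33);R=np.array([[np.cos(a),-np.sin(a)],[np.sin(a),np.cos(a)]])
S=1000*((plane(d,[[235.5,212],[398,118.5],[439.5,200],[283,282.5]],.015)[:,:2]-c)@R);print("screws bed mm",S.round(1).tolist())
d=dict(np.load("wrist4.npz"));W=world_map(d)
P=plane(d,[[244,140.5],[624,145],[586,311]],.015)[:,:2]
# screws at (-sx,+sy),(+sx,+sy),(+sx,-sy)
cc=(P[0]+P[2])/2;v=P[1]-P[0];ang=np.arctan2(v[1],v[0]);print("bed centre",cc,np.degrees(ang),"len",1000*np.linalg.norm(v),1000*np.linalg.norm(P[2]-P[1]))
print("z plate/deck",W[200,400,2],W[135,450,2],W[240,600,2])
zt=float(np.median(W[195:215,400:440,2]))
R=np.array([[np.cos(ang),-np.sin(ang)],[np.sin(ang),np.cos(ang)]])
for z in(zt,.0417):
    Q=plane(d,[[219.5,147],[579.5,147],[545,338]],z)[:,:2];print(z,"plate corners in bed",(1000*(Q-cc)@R).round(1).tolist(),np.linalg.norm(Q[1]-Q[0]),np.linalg.norm(Q[2]-Q[1]))
    u=Q[1]-Q[0];print("plate ang",np.degrees(np.arctan2(u[1],u[0])))
    print("hole",(1000*(plane(d,[[467,250]],z)[:,:2]-cc)@R).round(1))
print("tcp in bed",(1000*(np.array([.5103,.1489])-cc)@R).round(1))
for n in("side4.npz",):
    d=dict(np.load(n));W=world_map(d)
    q=lambda u,v:(235+u/6,145+v/6)
    P=plane(d,[q(90,212),q(272,122),q(550,343),q(366,456)],.015)[:,:2];cc=P.mean(0);v=P[0]-P[3];ang=np.arctan2(v[1],v[0]);R=np.array([[np.cos(ang),-np.sin(ang)],[np.sin(ang),np.cos(ang)]])
    Q=plane(d,[q(140,215),q(370,424),q(558,310),q(297,224)],.0417)[:,:2]
    print("side bed",cc,np.degrees(ang),"plate corners",(1000*(Q-cc)@R).round(1).tolist())
E
```

```text
screws bed mm [[-100.7, 48.3], [99.8, 48.8], [100.3, -51.6], [-100.4, -51.0]]
bed centre [0.49639398 0.20842749] 103.86600465273975 len 200.71732722169716 100.2714568023207
z plate/deck 0.04168544754876462 0.015523945906086627 0.014756141581595354
0.04222626485835829 plate corners in bed [[-105.3, 49.8], [54.1, 51.3], [56.6, -47.9]] 0.15933233715617903 0.0992648679946485
plate ang 104.41167955583018
hole [[8.4 2. ]]
0.0417 plate corners in bed [[-105.4, 49.7], [54.5, 51.2], [57.1, -48.3]] 0.15989658004462728 0.09961639422490662
plate ang 104.41167955583018
hole [[8.6 1.8]]
tcp in bed [-61.1   0.8]
side bed [0.49685405 0.20553471] 104.6225032782217 plate corners [[55.4, 49.5], [-107.5, 52.8], [-107.2, -45.8], [6.3, 2.3]]
```

```bash
python3 -m creep '{"claw":[0.8,0.8,0.8,0.8,0.8,0.8],"dp":[[-0.1,0,0.3],[-0.15,0,0.7],[-0.15,0,1],[-0.15,0,1.1],[-0.15,0,1.1],[-0.15,0,1.1]],"roll":[0,0,0,0,0,0]}'
python3 -m creep '{"claw":[0.8,0.8,0.8],"dp":[[0,0,0.05],[0,0,0.1],[0,0,0.1]],"roll":[0,0,0]}'
```

```text
t: 8.35
tcp_pos: [0.5113, 0.1496, 0.0552]
tool_rot: [-0.124, 0.992, 0.0, -0.0]
force: [0.3, -1.2, -2.8]
finger_gap: 0.13
t: 8.65
tcp_pos: [0.5113, 0.1496, 0.0543]
tool_rot: [-0.124, 0.992, -0.0, -0.0]
force: [-0.7, -0.2, -2.2]
finger_gap: 0.127
```

```bash
python3 -m creep '{"claw":[0.8,0.8,0.8],"dp":[[0,0,0.05],[0,0,0.05],[0,0,0.05]],"roll":[0,0,0]}'
```

```text
t: 8.95
tcp_pos: [0.5114, 0.1496, 0.0539]
tool_rot: [-0.124, 0.992, 0.0, 0.0]
force: [0.2, -0.2, -2.4]
finger_gap: 0.129
```

```bash
python3 -m creep '{"claw":[0.8,0.8,0.8],"dp":[[0,0,0.05],[0,0,0.05],[0,0,0.05]],"roll":[0,0,0]}'
```

```text
t: 9.25
tcp_pos: [0.5114, 0.1496, 0.0535]
tool_rot: [-0.124, 0.992, -0.0, 0.0]
force: [-1.1, -0.4, -1.0]
finger_gap: 0.125
```

```bash
python3 -m creep '{"claw":[0.8,0.8,0.8],"dp":[[0,0,0.05],[0,0,0.05],[0,0,0.05]],"roll":[0,0,0]}'
```

```text
t: 9.55
tcp_pos: [0.5115, 0.1495, 0.0531]
tool_rot: [-0.124, 0.992, -0.0, 0.0]
force: [-0.3, -1.8, 2.3]
finger_gap: 0.125
```

Contact is about 4 N at the pin height. Holding briefly, then sliding along bed +x (tool +y).

```bash
python3 -m creep '{"claw":[0.8,0.8,0.8,0.8],"dp":[[0,0,0],[0,0,0],[0,0,0],[0,0,0]],"roll":[0,0,0,0]}'
python3 -m creep '{"claw":[0.8,0.8,0.8,0.8],"dp":[[0,0.15,0],[0,0.3,0],[0,0.5,0],[0,0.5,0]],"roll":[0,0,0,0]}'
```

```text
t: 9.95
tcp_pos: [0.5115, 0.1495, 0.0529]
tool_rot: [-0.124, 0.992, -0.0, 0.0]
force: [-0.4, -1.6, 2.5]
finger_gap: 0.128
t: 10.35
tcp_pos: [0.5104, 0.1548, 0.0529]
tool_rot: [-0.124, 0.992, 0.0, 0.0]
force: [-0.4, -1.6, 3.0]
finger_gap: 0.13
```

```bash
python3 -m creep '{"claw":[0.8,0.8,0.8,0.8],"dp":[[0,0.15,0],[0,0.3,0],[0,0.5,0],[0,0.5,0]],"roll":[0,0,0,0]}'
```

```text
t: 10.75
tcp_pos: [0.5087, 0.1599, 0.0527]
tool_rot: [-0.123, 0.992, 0.0, 0.0]
force: [1.6, 1.2, 3.1]
finger_gap: 0.126
```

```bash
python3 -m creep '{"claw":[0.8,0.8,0.8,0.8],"dp":[[0,0.1,0],[0,0.2,0],[0,0.3,0],[0,0.3,0]],"roll":[0,0,0,0]}'
```

```text
t: 11.15
tcp_pos: [0.5073, 0.1626, 0.0523]
tool_rot: [-0.124, 0.992, 0.0, -0.001]
force: [1.1, 1.4, -1.9]
finger_gap: 0.131
```

Vertical support has dropped away after 13 mm, so I'm looking at the hole.

```bash
python3 - <<'E'
from h import *
from station import imaging
d=imaging.snapshot("wrist");np.savez("w5.npz",**d)
cv2.imwrite("pics/w5.png",cv2.resize(d["image"][215:285,425:515,::-1],None,fx=8,fy=8,interpolation=cv2.INTER_CUBIC))
goto([.5,.2,.0441],104.25)
P=plane(d,[[467,250]],.030)
E
```

```text
tcp [0.5074 0.1625 0.0523] yang 104.22 tilt z [-1.6e-03  3.0e-04 -1.0e+00] dp [-0.21  3.81  0.82] roll -0.0006 q [ 0.1   0.72  1.8   0.    0.62 -1.72] F [-0.02  1.64 -2.65] t 11.2 gap 0.1281529419471065
```

View pics/w5.png

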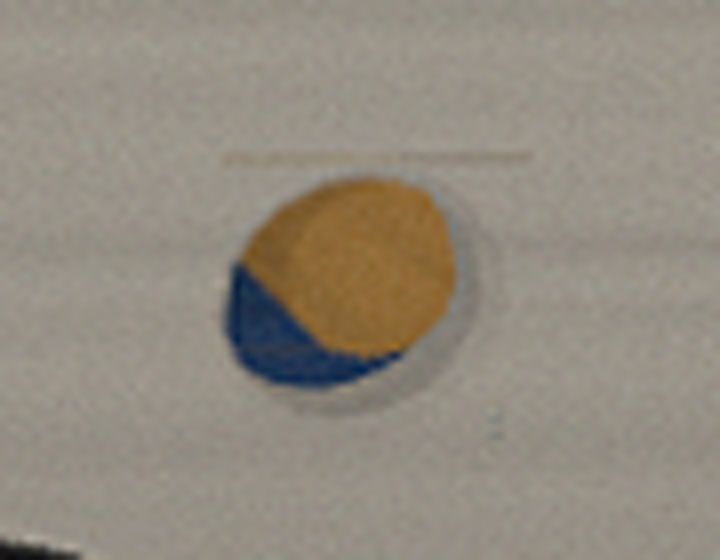

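Crop: the pin circle is centred at about (350,265) and the hole's top ring at about (355,295). Converting to an offset.

```bash
python3 - <<'E'
from h import *
d=dict(np.load("w5.npz"));a=np.radians(104.2);R=np.array([[np.cos(a),-np.sin(a)],[np.sin(a),np.cos(a)]])
q=lambda u,v:[425+u/8,215+v/8]
H=plane(d,[q(225,295),q(480,295),q(350,172),q(350,418),q(352,295)],.0273)[:,:2]@R*1000
print("hole ring",(H-H[4]).round(1).tolist())
for z in(.019,.021,.023):
    P=plane(d,[q(350,265),q(245,265),q(350,355)],z)[:,:2]@R*1000;print(z,(P-H[4]).round(1).tolist())
E
```

```text
hole ring [[-7.7, 0.1], [7.8, -0.1], [-1.0, 7.8], [0.8, -8.0], [0.0, 0.0]]
0.019 [[3.5, -1.6], [-3.1, -1.6], [4.3, -7.7]]
0.021 [[2.6, -0.7], [-4.0, -0.7], [3.3, -6.8]]
0.023 [[1.7, 0.1], [-4.8, 0.1], [2.4, -5.9]]
```

```bash
python3 -m creep '{"claw":[0.8,0.8,0.8,0.8],"dp":[[-0.02,0.1,0],[-0.04,0.2,0],[-0.04,0.2,0],[-0.04,0.2,0]],"roll":[0,0,0,0]}'
python3 -m creep '{"claw":[0.8,0.8,0.8],"dp":[[0,0,0.05],[0,0,0.1],[0,0,0.1]],"roll":[0,0,0]}'
```

```text
t: 11.6
tcp_pos: [0.5078, 0.1642, 0.0526]
tool_rot: [-0.124, 0.992, -0.0, -0.0]
force: [0.5, -0.1, -2.8]
finger_gap: 0.132
t: 11.9
tcp_pos: [0.508, 0.1642, 0.0517]
tool_rot: [-0.124, 0.992, -0.0, -0.0]
force: [-0.1, -0.1, -2.9]
finger_gap: 0.129
```

```bash
python3 -m creep '{"claw":[0.8,0.8,0.8],"dp":[[0,0,0.05],[0,0,0.1],[0,0,0.1]],"roll":[0,0,0]}'
```

```text
t: 12.2
tcp_pos: [0.508, 0.1643, 0.0509]
tool_rot: [-0.124, 0.992, 0.0, -0.0]
force: [-0.3, 0.0, -2.1]
finger_gap: 0.127
```

Below the pin top by about 2.6 mm with no load, so the hole is over the pin. Continuing down gently.

```bash
python3 -m creep '{"claw":[0.8,0.8,0.8,0.8],"dp":[[0,0,0.05],[0,0,0.1],[0,0,0.15],[0,0,0.15]],"roll":[0,0,0,0]}'
```

```text
t: 12.6
tcp_pos: [0.5077, 0.1648, 0.049]
tool_rot: [-0.124, 0.992, 0.0, -0.0]
force: [-0.5, 3.6, -3.7]
finger_gap: 0.129
```

```bash
python3 -m creep '{"claw":[0.8,0.8,0.8,0.8],"dp":[[0,0,0.05],[0,0,0.1],[0,0,0.15],[0,0,0.15]],"roll":[0,0,0,0]}'
```

```text
t: 13.0
tcp_pos: [0.5076, 0.1646, 0.0478]
tool_rot: [-0.124, 0.992, 0.0, -0.0]
force: [-2.4, 4.6, -1.5]
finger_gap: 0.13
```

```bash
python3 -m creep '{"claw":[0.8,0.8,0.8,0.8],"dp":[[0,0,0.05],[0,0,0.1],[0,0,0.15],[0,0,0.15]],"roll":[0,0,0,0]}'
```

```text
t: 13.4
tcp_pos: [0.5075, 0.1647, 0.0463]
tool_rot: [-0.124, 0.992, 0.0, -0.0]
force: [-1.6, 4.8, -0.5]
finger_gap: 0.13
```

```bash
python3 -m creep '{"claw":[0.8,0.8,0.8,0.8],"dp":[[0,0.05,0],[0,0.07,0.05],[0,0.07,0.1],[0,0.07,0.1]],"roll":[0,0,0,0]}'
```

```text
t: 13.8
tcp_pos: [0.5077, 0.1649, 0.0452]
tool_rot: [-0.124, 0.992, 0.0, -0.0]
force: [-1.3, 4.1, -1.0]
finger_gap: 0.129
```

```bash
python3 -m creep '{"claw":[0.8,0.8,0.8],"dp":[[0,0,0.05],[0,0,0.05],[0,0,0.05]],"roll":[0,0,0]}'
```

```text
t: 14.1
tcp_pos: [0.5077, 0.1649, 0.0451]
tool_rot: [-0.124, 0.992, 0.0, -0.0]
force: [-2.3, 3.2, 3.9]
finger_gap: 0.126
```

On the deck (TCP 45 mm, as expected). Easing off the small preload and releasing.

```bash
python3 -m creep '{"claw":[1.2,1.4,1.7,2,2.5,3,3.5,4,4],"dp":[[0,0.03,-0.02],[0,0.03,-0.02],[0,0.03,-0.02],[0,0.03,-0.02],[0,0.03,-0.02],[0,0.03,-0.02],[0,0.03,-0.02],[0,0.03,-0.02],[0,0.03,-0.02]],"roll":[0,0,0,0,0,0,0,0,0]}' 20
python3 - <<'E'
from h import *
from station import imaging
d=imaging.snapshot("wrist");np.savez("w6.npz",**d)
cv2.imwrite("pics/w6.png",d["image"][:,:,::-1]);W=world_map(d)
goto([.5,.2,.15],104.25)
E
```

```text
t: 15.0
tcp_pos: [0.5078, 0.1652, 0.045]
tool_rot: [-0.124, 0.992, -0.0, 0.0]
force: [0.7, 0.5, 0.1]
finger_gap: 0.471
tcp [0.5078 0.1652 0.045 ] yang 104.22 tilt z [ 1.e-04 -0.e+00 -1.e+00] dp [ -0.1    3.57 -10.5 ] roll -0.0005 q [ 0.11  0.74  1.8  -0.    0.6  -1.71] F [0.67 0.33 0.12] t 15.05 gap 0.4686545065211189
```

View pics/w6.png

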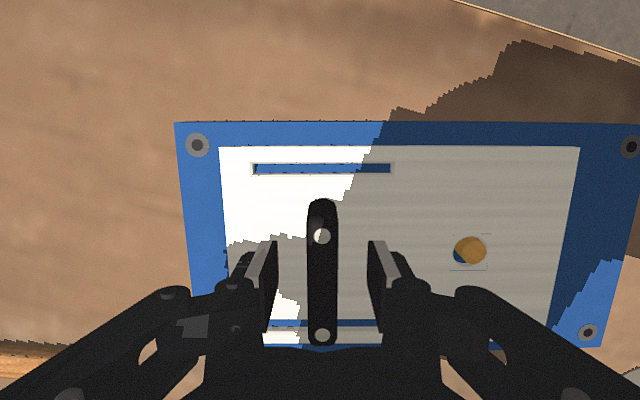

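The plate lies on the bed with the pin showing in the hole at (470,250). Fingers are clear of the handle, so I'm retreating straight up and checking.

```bash
python3 -m creep '{"claw":[4,4,4,4,4,4,4,4,4,4],"dp":[[0,0,-1],[0,0,-3],[0,0,-6],[0,0,-9],[0,0,-12],[0,0,-15],[0,0,-18],[0,0,-20],[0,0,-20],[0,0,-20]],"roll":[0,0,0,0,0,0,0,0,0,0]}'
python3 - <<'E'
from h import *
from station import imaging
goto([.5,.2,.2],104.25)
d=imaging.snapshot("wrist");np.savez("w7.npz",**d)
cv2.imwrite("pics/w7.png",d["image"][:,:,::-1])
d=imaging.snapshot("side");np.savez("side7.npz",**d);cv2.imwrite("pics/side7.png",cv2.resize(d["image"][145:235,235:345,::-1],None,fx=6,fy=6,interpolation=cv2.INTER_CUBIC))
E
```

```text
t: 16.05
tcp_pos: [0.5075, 0.1652, 0.2454]
tool_rot: [-0.124, 0.992, -0.0, 0.0]
force: [0.2, 0.7, -1.0]
finger_gap: 0.465
tcp [0.5075 0.1652 0.2454] yang 104.22 tilt z [ 7.e-04  1.e-04 -1.e+00] dp [-0.13  3.56  4.54] roll -0.0005 q [ 0.11  0.41  1.67 -0.    1.06 -1.71] F [ 0.2   0.67 -1.  ] t 16.05 gap 0.4652432774135542
```

View pics/w7.png

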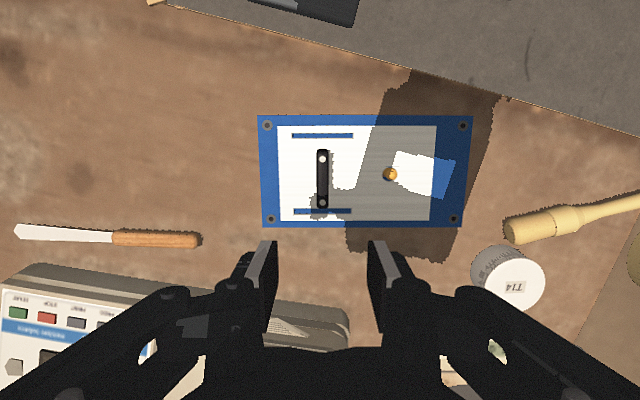

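View pics/side7.png

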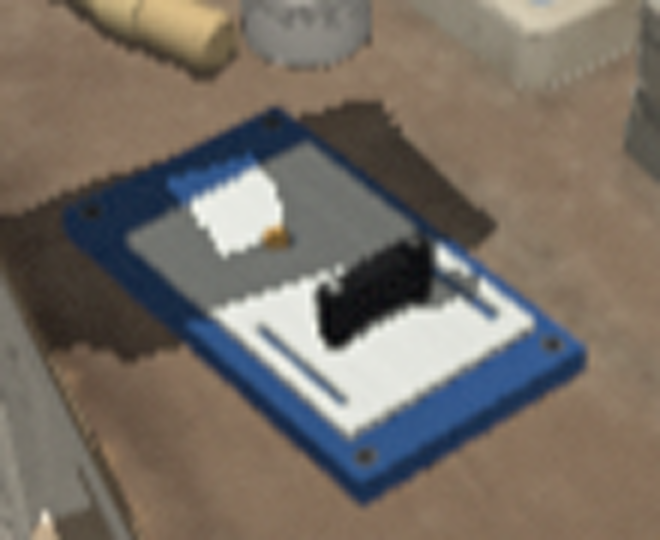

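Both views show the plate flat and square on the bed, the pin through the hole (wrist view at (390,174)) and the handle towards the end without the slot. One numeric check follows.

```bash
python3 - <<'E'
from h import *
d=dict(np.load("w7.npz"));W=world_map(d)
P=plane(d,[[267,125.5],[463,125.5],[454,219],[271,219]],.015)[:,:2];cc=P.mean(0);v=P[1]-P[0];a=np.arctan2(v[1],v[0]);R=np.array([[np.cos(a),-np.sin(a)],[np.sin(a),np.cos(a)]])
Q=plane(d,[[278,125.5],[437,125.5],[428,221],[280,221]],.020)[:,:2];print("plate corners in bed",((Q-cc)@R*1000).round(1).tolist())
u=Q[1]-Q[0];print("skew deg",np.degrees(np.arctan2(u[1],u[0])-a),"hole",((plane(d,[[390,174]],.022)[:,:2]-cc)@R*1000).round(1))
hsv=cv2.cvtColor(d["image"],cv2.COLOR_RGB2HSV)
c=(W[...,:2]-cc)@R;pl=(hsv[...,1]<60)&(abs(c[...,0]+7)<75)&(abs(c[...,1])<45)&(W[...,2]<.028)&(W[...,2]>.01)
X=W[pl];A=np.c_[c[pl],np.ones(len(X))];s=np.linalg.lstsq(A,X[:,2],rcond=None)[0];print("plate top plane slopes,z",s)
dk=(hsv[...,0]>100)&(hsv[...,0]<125)&(hsv[...,1]>150)&(abs(c[...,0])<108)&(abs(c[...,1])<58)&(abs(W[...,2]-.015)<.006)
X=W[dk];A=np.c_[c[dk],np.ones(len(X))];print("deck",np.linalg.lstsq(A,X[:,2],rcond=None)[0])
E
```

```text
plate corners in bed [[-88.5, 50.3], [71.6, 50.3], [70.1, -51.0], [-89.9, -50.5]]
skew deg -0.026949026627369928 hole [[25.9  1. ]]
plate top plane slopes,z [0.00033682 0.00032065 0.01994657]
deck [ 0.00034651 -0.00058598  0.01522192]
```

```bash
python3 -c "
from station import workorder
print(workorder.sign_off())"
```

```text
the job is handed in; nothing more can be done
None
```

The plate is seated on the bed with the pin through its hole, and the job is handed in at about 16 s of the 45 s. The sign-off gives no verdict, so the result below rests on my own checks.

- **What I did:** I gripped the plate by its handle and set it on the pin with about 5 N, the hole roughly 19 mm short of the pin. I slid it about 15 mm along the bed until the support fell away, lowered it over the pin to the deck, released it and retreated straight up.
- **Forces:** The wrist readings I took at the end of each move implied at most about 7 N between plate and bed, against the 25 N limit. The highest sideways reading was about 5 N.
- **Last checks (wrist camera):**
  - The plate top sits 4.7 mm above the deck, where a 5 mm plate should read 5 mm.
  - The tilt is about 0.001 rad and the plate is square with the bed to about 0.1 degree.
  - The hole is about 9 mm before the slot's middle and centred across it to within about 1 mm.
  - The handle is towards the end without the slot. The last pictures show nothing disturbed nearby, but I did not re-measure the tin, brush or spatula.
- **Disagreements:** The cameras' estimates of the bed's position differed by up to 8 mm. For the final fit I used positions measured within single wrist pictures and by feel. The pin read 28.5 mm along the bed at first and about 26 mm at the end.

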